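# Unlock the pastry-cutter box and hold its lid open

### The job

Slide the transport lock on the front of the pastry-cutter box all the way to its open end stop (to the left, seen from the robot), then raise the lid and hold it open at 45 degrees from closed, so that the cook can take out cutters. The lid falls shut when let go: finish while still holding it there, still, with the lock left at its open stop. Leave the bowl and the dough scraper as they are.

Things in the scene. Friction and masses are not known exactly. Their poses are not given: they have to be found in the camera images.
- cutter_box: White pastry-cutter box, fixed to the bench. Origin: centre of the tray's underside; x points from its front (robot side) to the hinge, y to the left along the front, z up. Tray 240 (x) by 280 (y), 110 mm high; before it (x -120 to -185 mm) a ledge 85 mm high bears the lock's track: 40 mm wide, 160 mm along y, centred at x -155, y +20 mm, top at z 99 mm.
- lid (a joint): Angle of the wooden lid in rad: 0 closed, grows as its front edge rises, stop at 1.25; it always falls shut by itself. Panel 240 by 280 by 8 mm, 0.45 to 0.85 kg, hinged on the rear rim, top at z 118 mm when closed. A steel tab 60 mm wide sticks out 15 mm from the middle of its front edge; the lock's bolt lies over this tab and blocks the lid until the lock is more than 62 mm open.
- lid_handle (a point): Middle of the lid's dark steel bar handle: round, 12 mm thick, 120 mm long, parallel to the hinge, on two end posts; its axis 35 mm above the lid's top (29 mm free beneath), 30 mm from its front edge. From the hinge it is 210 mm to the front and 43 mm up when closed: (-90, 0, 153.5) mm in the box frame. It turns with the lid; lifting takes 2 to 5 N.
- lid_hinge (a point): Middle of the lid's hinge line, at (120, 0, 110.5) mm in the box frame; the hinge runs along the box's y. Axes here are the lid's: equal to the box's when closed.
- lock (a joint): Travel of the transport lock in m along the box's +y: 0 fully locked, 0.080 at the open end stop. It starts somewhere between 0 and 0.03, slides against about 1.5 N of friction and stays where it is left.
- lock_top (a point): Centre of the top of the lock's black grip, an upright block 28 mm (x) by 20 mm (y) by 42 mm high, its top 141.5 mm above the bench, at x -155, y -20 mm plus the travel in the box frame. On its lid side sits a steel bolt 24 mm wide reaching 18 mm towards the lid, from z 121 to 127 mm.
- bowl: White ceramic bowl, rim 140 mm across, 60 mm high, loose, to stay put. Origin: centre of its underside.
- scraper: Dough scraper, steel blade 110 by 150 mm with a black grip along one long edge, 24 mm high, lying loose, to stay put. Origin: centre of its underside.
There are look-alikes about, which are no part of the job. There is more than one size of the bowl; the one meant has the size given above.

How it is judged:
On the way, in this order (a step that is already met when the one before it is completed fails the run):
1. the lock is at its open end stop, the lid still closed (value of joint lock above 0.075 m and value of joint lid below 0.1 rad), for 0.1 s.
2. the robot's fingers carry the lid, raised to about 45 degrees (value of joint lid between 0.663 and 0.908 rad and contact force between the fingers and lid above 1 N), for 0.3 s.
At the end, for the whole second after the job is handed in: The lid stands still at 45 degrees (38 to 52, slower than 0.1 rad/s), carried by the robot's fingers (more than 1 N) and by nothing else; the lock is at its open stop (within 5 mm); bowl and scraper are within 30 mm of where they began (all of step 2 and velocity of joint lid between -0.1 and 0.1 rad/s and value of joint lock above 0.075 m and contact force between lid and bowl below 0.1 N and contact force between lid and scraper below 0.1 N and distance of each of bowl, scraper from where it was at the start of the episode below 0.03 m); the arm keeps its last pose, push and grip.
It fails at once if a bystander was shoved or tipped (distance of any of bowl, scraper from where it was at the start of the episode above 0.03 m or angle between bowl's own z axis and vertical above 0.5 rad).
It also fails if it takes over 51 s, if anything falls off the work surface, if the arm or the gripper's body presses on something with over 40 N, if the wrist force passes 120 N, or if a joint passes its speed limit or range.

### The arm

A 7-joint arm with a two-finger parallel gripper is mounted at the origin on the work surface. World frame = base frame: x ahead of the robot, y to its left, z up, the work surface at z = 0. Lengths are in m, angles in rad, forces in N, time in s.
With the tool pointing down it reaches from about 0.35 to 0.775 m from the base axis. Payload 3.1 kg.
Tool frame: the origin (TCP) lies on the centre line of the jaws, within the pads' length; the fingertips stand 22 mm ahead of it and the grasp point (between the pads) lies 3 mm ahead of it; z points along the fingers, y is the line along which they close (so a half turn about z gives the same grasp; the last joint's range is limited). The gripper opens to 85 mm and grips with 20 to 120 N. Pads are 22 mm wide; open, the fingers measure 114 mm over their backs; the gripper's body (76 mm by 85 mm) begins 54 mm behind the grasp point. The pads swing forward as they close: fully open they stand 13 mm farther back than shut.
Start: joints at [-1.231, 0.311, 0.014, 1.512, -0.004, 1.319, -0.027], TCP at [0.205, 0.51, 0.221] pointing down, gripper open.
Joint ranges: [-2.7, 2.7], [-0.3, 1.91], [-1.27, 1.3], [0.12, 2.57], [-1.44, 4.58], [0.2, 2.03], [-3.05, 3.05]. Speed limits (rad/s): [2.79, 2.79, 3.14, 3.14, 3.14, 3.14, 3.14].

### API

Orientations are given as [roll, pitch, yaw] about the fixed x, y, z axes, in that order (R = Rz(yaw) Ry(pitch) Rx(roll)).
In Python, from bench import r, viewer gives the robot as it stands.
- The arm moves only by the tool move_arm, never from a script. Its argument "plan" is one flat list of numbers, 5 for each row, row after row: the closure, from 0 (fully open) to 1 (shut), then the shift along the tool's x, y, z in m, then the turn about the tool's z in degrees. In form: [jaw, tx, ty, tz, yaw, jaw, tx, ty, tz, yaw, ...]. A call has 1 to 8 rows; each row shifts and turns the commanded pose from where the row before left it, along the tool's axes as they then stand; what a row does not reach is not made up. A row lasts 1/10 s, in which the tool goes at most 50 mm and 8.59 degrees, less where a joint would pass 70% of its speed; a pose out of reach is approached as far as the arm can. A call is refused whole if a number of a shift passes 0.05 or a number of a turn 8.59, either way. A call with a gripper value outside its range is refused whole. The fingers move at their own pace and stop on an object; "squeeze" is the grip in N (left out, the last holds). Time passes only in rows, so rows that do not move let the fingers close. It gives the time, the measured TCP pose, the force, the opening and the grip force at its end, in the units of the state.
- r.observe(): the state, without advancing time (a new reading comes with each control period).
- viewer.get_image(name): name is "scene" or "top" or "wrist"; returns a dict with "frame" (400x640x3 uint8, red, green, blue), "fx", "fy", "cx", "cy" (pixels), "dist_coeffs" ([k1, k2, p1, p2, k3] as OpenCV has them; the pictures are not rectified), "camera_from_world" (4x4, takes a point from world to camera coordinates); the wrist camera has in their place "mount" (4x4, takes a point from camera to tool coordinates, whose origin is the TCP and whose axes are the flange's). Camera axes: x right, y down, z forward; pixel columns grow to the right and rows downward; lengths in m; the calibration is good to about 2 mm. A picture is of the moment at which its call begins: read the wrist's pose just before it. There is no depth.
- r.sign_off(): hands the job in; it is judged then, once.
The state is a dict: "clock": time; "joints": joint angles; "qd": joint speeds; "joint_torque": joint torques, N m; "ee_pos": TCP position; "ee_rot": TCP orientation; "force": force on the tool from outside, world axes, zero at the start; "moment": the same for the moment, N m; "width": opening from 0.0 (shut) to 1.0 (fully open); "grip_force": force on a finger pad.
Only numpy, scipy, OpenCV 4.12 (cv2) and the standard library are available. Lean on these libraries where they do the work, as an engineer would, in place of code of your own. Each camera call takes 0.05 s, during which the arm holds its last target. There are 200 camera calls.

## Working session

There is one attempt and no reset: what is moved stays moved. The work goes in short steps, Python scripts to look and compute and a tool call to move; the robot and the scene stay as the last step left them, time stands still between calls to the robot, and variables do not carry over. Pictures are saved under pics/ and viewed, at most 10 in all, crops included, and the job is handed in when it is done.

Besides the shell and the picture viewer there is one more tool, called after ">>>" by a JSON object that holds its "fn" and its "kwargs", one argument or row to a line. move_arm: Moves the arm, as the interface text tells. Its arguments: {"type":"object","properties":{"plan":{"type":"array"},"squeeze":{"type":"number"}},"required":["plan"]}

```bash
mkdir -p pics; python3 - <<'E'
from bench import r, viewer
import cv2,numpy as np
o=r.observe(); print({k:np.round(v,3).tolist() for k,v in o.items()})
for n in("scene","top"):
    i=viewer.get_image(n); cv2.imwrite(f"pics/{n}0.png",i["frame"][:,:,::-1])
    print(n,{k:np.round(v,4).tolist() for k,v in i.items() if k!="frame"})
E
```

```text
{'clock': 0.0, 'joints': [-1.231, 0.312, 0.014, 1.513, -0.004, 1.319, -0.027], 'qd': [0.0, 0.0, -0.0, -0.002, 0.001, 0.0, 0.0], 'joint_torque': [0.0, -37.991, 0.146, -23.059, 0.012, 0.014, 0.0], 'ee_pos': [0.205, 0.51, 0.22], 'ee_rot': [-3.139, 0.0, 2.76], 'force': [-0.217, -0.255, 0.037], 'moment': [-0.009, -0.012, -0.027], 'grip_force': 0.0, 'width': 1.002}
scene {'fx': 499.0464, 'fy': 499.0464, 'cx': 320.6218, 'cy': 203.9513, 'dist_coeffs': [0.0233, 0.0, 0.0, 0.0, 0.0], 'camera_from_world': [[0.186, 0.9825, -0.0083, -0.1168], [0.7063, -0.1395, -0.6941, -0.351], [-0.6831, 0.1232, -0.7199, 2.0104], [0.0, 0.0, 0.0, 1.0]]}
top {'fx': 365.7049, 'fy': 365.7049, 'cx': 321.6244, 'cy': 200.3413, 'dist_coeffs': [-0.0561, 0.0, 0.0, 0.0, 0.0], 'camera_from_world': [[0.0226, -0.9997, -0.0031, -0.0287], [-0.9943, -0.0222, -0.1045, 0.6209], [0.1044, 0.0055, -0.9945, 1.1684], [0.0, 0.0, 0.0, 1.0]]}
```

View pics/scene0.png

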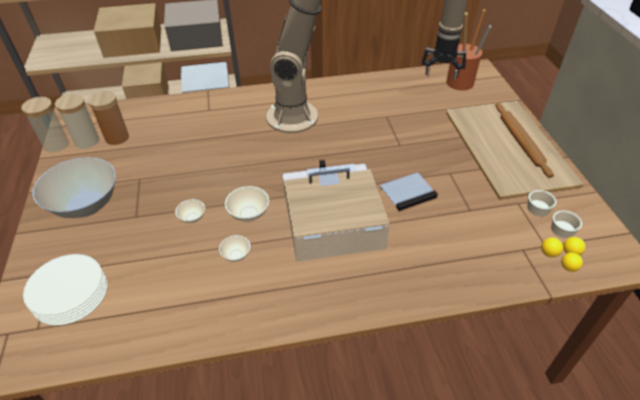

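View pics/top0.png

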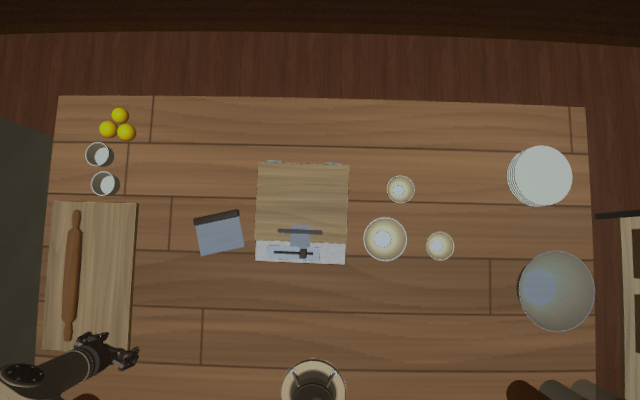

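Scene view: box at the centre, (285-385, 165-255). Top view: lid at (256-349, 164-242), handle at (278-322, 231), lock grip near (304, 254). The bowl candidates are (385,239), (400,189), (440,246) and the big one at (557,291). The scraper is at (219,233). Next I measure sizes and cast rays.

```bash
cat > h.py <<'E'
import cv2,numpy as np
def ray(i,uv,z,T=None):
    K=np.array([[i["fx"],0,i["cx"]],[0,i["fy"],i["cy"]],[0,0,1.]])
    uv=np.array(uv,float).reshape(-1,1,2)
    n=cv2.undistortPoints(uv,K,np.array(i["dist_coeffs"],float)).reshape(-1,2)
    if T is None: T=np.linalg.inv(np.array(i["camera_from_world"]))
    d=np.c_[n,np.ones(len(n))]@T[:3,:3].T; o=T[:3,3]
    return o+d*((z-o[2])/d[:,2])[:,None]
E
python3 - <<'E'
from bench import viewer
from h import *
i=viewer.get_image("top"); f=i["frame"]
c=cv2.resize(f[155:275,190:470],None,fx=2.85,fy=2.85,interpolation=cv2.INTER_CUBIC)
cv2.imwrite("pics/crop.png",c[:,:,::-1])
hsv=cv2.cvtColor(f,cv2.COLOR_RGB2HSV)
# pale bowls
m=((hsv[:,:,2]>150)&(hsv[:,:,1]<90)).astype(np.uint8)
for c in cv2.findContours(m,0,2)[0]:
    if cv2.contourArea(c)>100:
        (u,v),rad=cv2.minEnclosingCircle(c); print("pale",round(u),round(v),round(rad,1),"diam@.06",np.round(np.linalg.norm(ray(i,(u+rad,v),.06)-ray(i,(u-rad,v),.06)),3))
# dark parts on box
roi=np.zeros_like(m); roi[200:268,250:355]=1
d=((hsv[:,:,2]<75)*roi).astype(np.uint8)
for c in cv2.findContours(d,0,2)[0]:
    if cv2.contourArea(c)>8:
        print("dark",cv2.boundingRect(c),cv2.minAreaRect(c))
R=lambda p,z:np.round(ray(i,p,z),3).tolist()
print("lid corners",R([(258,165),(349,165),(348,243),(255,241)],.118))
print("ledge front",R([(256,262),(345,264)],.085))
print("handle",R([(278,231),(322,232)],.1535),"lock",R([(304,254)],.1415))
E
```

```text
pale 313 392 31.4 diam@.06 0.194
pale 300 252 45.1 diam@.06 0.286
pale 438 244 11.5 diam@.06 0.074
pale 384 237 16.7 diam@.06 0.107
pale 399 189 10.8 diam@.06 0.07
pale 108 184 10.6 diam@.06 0.073
pale 102 156 9.8 diam@.06 0.069
pale 539 176 32.6 diam@.06 0.224
dark (275, 249, 38, 9) ((293.5, 253.0), (8.0, 37.0), 90.0)
lid corners [[0.718, 0.184, 0.118], [0.724, -0.097, 0.118], [0.485, -0.098, 0.118], [0.484, 0.183, 0.118]]
ledge front [[0.419, 0.184, 0.085], [0.42, -0.092, 0.085]]
handle [[0.516, 0.11, 0.153], [0.516, -0.019, 0.153]] lock [[0.45, 0.033, 0.141]]
```

View pics/crop.png

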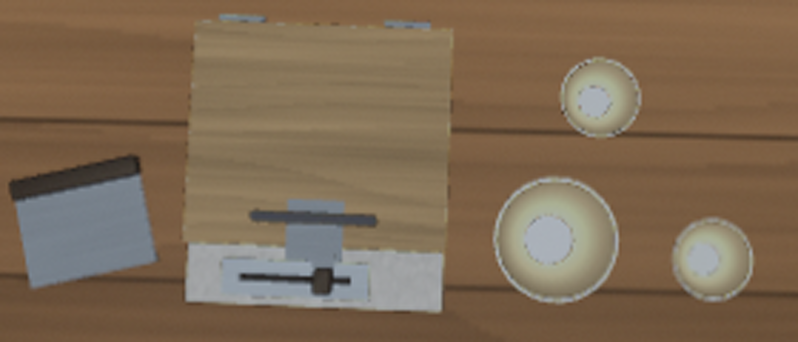

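The crop shows one box. Its lock grip is at about (322,280) and its bar handle at (249-377, 217). The bowl meant is the one at (556,240), about 43 px or 0.14 m across; the two small bowls are look-alikes. All measured points fit the given sizes: box origin ≈ (0.605, 0.045), yaw ≈ 0, lock travel ≈ 0.01 m. I'm setting out.

>>> {"fn": "move_arm", "kwargs": {
  "plan": [1,-0.045,-0.006,0,5,1,-0.045,-0.006,0,5,1,-0.045,-0.006,0,5,1,-0.045,-0.006,0,5,1,-0.045,-0.006,0,5,1,-0.045,-0.006,0,5,1,-0.045,-0.006,0,5,1,-0.045,-0.006,0,5],
  "squeeze": 30
}}

```text
clock: 0.95
ee_pos: [0.4487, 0.2485, 0.2208]
ee_rot: [-3.141, 0.0, 2.058]
force: [0.9, -0.3, -0.6]
width: 0.0
grip_force: 0.0
```

>>> {"fn": "move_arm", "kwargs": {
  "plan": [1,-0.04,-0.021,0,7,1,-0.042,-0.016,0,7,1,-0.044,-0.011,0,7,1,-0.045,-0.0055,0,7,1,-0.045,0,0,0,1,-0.045,0,0,0,1,0,0,0,0,1,0,0,0,0]
}}

```text
clock: 1.75
ee_pos: [0.4485, -0.0216, 0.221]
ee_rot: [-3.141, -0.001, 1.57]
force: [0.3, 0.7, -0.1]
width: 0.001
grip_force: 0.0
```

```bash
python3 - <<'E'
from bench import r,viewer
from h import *
from scipy.spatial.transform import Rotation as Ro
o=r.observe(); i=viewer.get_image("wrist"); cv2.imwrite("pics/w1.png",i["frame"][:,:,::-1])
W=np.eye(4);W[:3,:3]=Ro.from_euler("xyz",o["ee_rot"]).as_matrix();W[:3,3]=o["ee_pos"]
T=W@np.array(i["mount"]);np.save("T1.npy",T);print(np.round(o["ee_pos"],4),np.round(o["ee_rot"],3));print(np.round(T,3),np.round(i["mount"],3))
print({k:np.round(v,3).tolist() for k,v in i.items() if k not in("frame","mount")})
E
```

```text
[ 0.4485 -0.0216  0.221 ] [-3.141e+00 -1.000e-03  1.570e+00]
[[ 1.    -0.002  0.     0.448]
 [-0.002 -0.949 -0.316  0.06 ]
 [ 0.001  0.316 -0.949  0.374]
 [ 0.     0.     0.     1.   ]] [[-0.    -0.948 -0.317  0.082]
 [ 1.    -0.001  0.001 -0.   ]
 [-0.001 -0.317  0.948 -0.153]
 [ 0.     0.     0.     1.   ]]
{'fx': 314.76, 'fy': 314.76, 'cx': 324.455, 'cy': 203.431, 'dist_coeffs': [-0.061, 0.0, 0.0, 0.0, 0.0]}
```

View pics/w1.png

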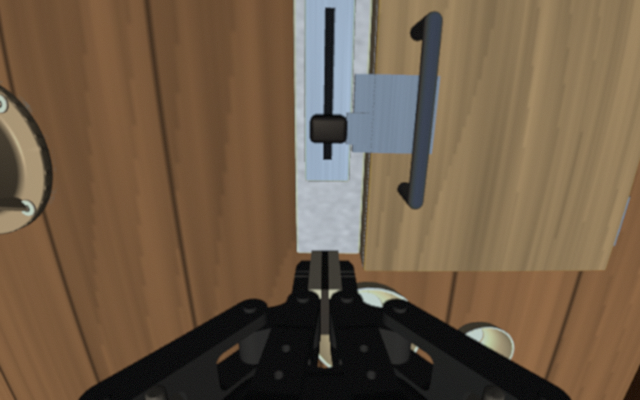

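Wrist view: lock grip top around (328,126), handle from (433,15) to (416,204), and the closed fingers at (325,255), clear of the grip.

```bash
python3 - <<'E'
from bench import viewer
from h import *
i=viewer.get_image("wrist");T=np.load("T1.npy")
R=lambda p,z:np.round(ray(i,p,z,T),4).tolist()
f=cv2.cvtColor(i["frame"],cv2.COLOR_RGB2HSV)[:,:,2]
b=(f[105:150,300:360]<70);print("grip rows",np.where(b.sum(1)>20)[0][[0,-1]]+105,"cols",np.where(b.sum(0)>12)[0][[0,-1]]+300)
print("lock",R([(328,115),(328,138),(312,127),(345,127)],.1415))
print("handle",R([(433,15),(416,204)],.1535))
print("lid front",R([(376,2),(362,268)],.118),"tips",R([(325,252)],.2))
E
```

```text
grip rows [117 144] cols [311 346]
lock [[0.4511, 0.049, 0.1415], [0.4511, 0.0327, 0.1415], [0.4395, 0.0406, 0.1415], [0.4634, 0.0405, 0.1415]]
handle [[0.5173, 0.1117, 0.1535], [0.5165, -0.0143, 0.1535]]
lid front [[0.486, 0.128, 0.118], [0.483, -0.0885, 0.118]] tips [[0.4487, -0.0297, 0.2]]
```

>>> {"fn": "move_arm", "kwargs": {
  "plan": [1,0,0,0.043,0,1,0,0,0.043,0,1,0,0,0,0,1,0.02,0,0,0,1,0.02,0,0,0,1,0.02,0,0,0,1,0.015,0,0,0,1,0,0,0,0]
}}

```text
clock: 2.65
ee_pos: [0.4497, 0.0585, 0.1369]
ee_rot: [3.139, -0.002, 1.58]
force: [-0.1, 0.2, -0.3]
width: -0.001
grip_force: 0.0
```

>>> {"fn": "move_arm", "kwargs": {
  "plan": [1,0.01,0,0,0,1,0.01,0,0,0,1,0.01,0,0,0,1,0.005,0,0,0,1,0.003,0,0,0,1,0,0,0,0]
}}

```text
clock: 3.25
ee_pos: [0.4485, 0.0927, 0.135]
ee_rot: [-3.141, 0.0, 1.574]
force: [0.3, -0.4, -0.5]
width: 0.001
grip_force: 0.0
```

>>> {"fn": "move_arm", "kwargs": {
  "plan": [1,0.003,0,0,0,1,0.003,0,0,0,1,0,0,0,0]
}}

```text
clock: 3.55
ee_pos: [0.4485, 0.0988, 0.1351]
ee_rot: [-3.142, -0.0, 1.573]
force: [0.5, -0.1, 0.3]
width: 0.001
grip_force: 0.0
```

```bash
python3 - <<'E'
from bench import r,viewer
from h import *
i=viewer.get_image("wrist"); a=i["frame"]; b=viewer.get_image("top")["frame"][200:275,240:360]
b=cv2.resize(b,(640,400)); cv2.imwrite("pics/w2.png",cv2.resize(np.hstack([a,b]),(800,250))[:,:,::-1])
o=r.observe();print(np.round(o["ee_pos"],4),o["force"])
E
```

```text
[0.4485 0.0983 0.1351] [-0.31991299  0.29070149 -0.57646902]
```

View pics/w2.png

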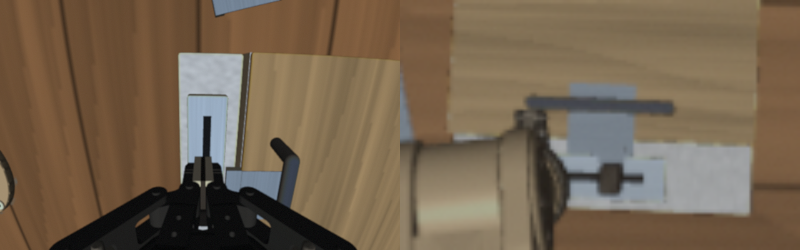

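Top view (right half) shows the lock grip still near its first place, and the fingers are already beyond it at y≈0.1. So the push missed or slipped past. I'm rising, going back and looking again.

>>> {"fn": "move_arm", "kwargs": {
  "plan": [1,0,0,-0.045,0,1,0,0,-0.045,0,1,-0.04,0,0,0,1,-0.04,0,0,0,1,-0.04,0,0,0,1,0,0,0,0,1,0,0,0,0]
}}

```text
clock: 4.35
ee_pos: [0.4486, -0.0227, 0.2252]
ee_rot: [3.141, -0.001, 1.57]
force: [0.4, 1.0, -0.5]
width: -0.001
grip_force: 0.0
```

```bash
python3 - <<'E'
from bench import r,viewer
from h import *
from scipy.spatial.transform import Rotation as Ro
o=r.observe(); i=viewer.get_image("wrist"); t=viewer.get_image("top"); s=viewer.get_image("scene")
W=np.eye(4);W[:3,:3]=Ro.from_euler("xyz",o["ee_rot"]).as_matrix();W[:3,3]=o["ee_pos"]
np.save("T2.npy",W@np.array(i["mount"]));print(np.round(o["ee_pos"],4))
a=i["frame"][:260,200:500]
b=t["frame"][215:270,250:350]; b0=cv2.imread("pics/top0.png")[215:270,250:350,::-1]
z=lambda x,w,h:cv2.resize(x,(w,h),interpolation=cv2.INTER_CUBIC)
im=np.hstack([z(a,400,346),np.vstack([z(b0,400,173),z(b,400,173)])])
cv2.imwrite("pics/w3.png",im[:,:,::-1])
E
```

```text
[ 0.4486 -0.0227  0.2252]
```

View pics/w3.png

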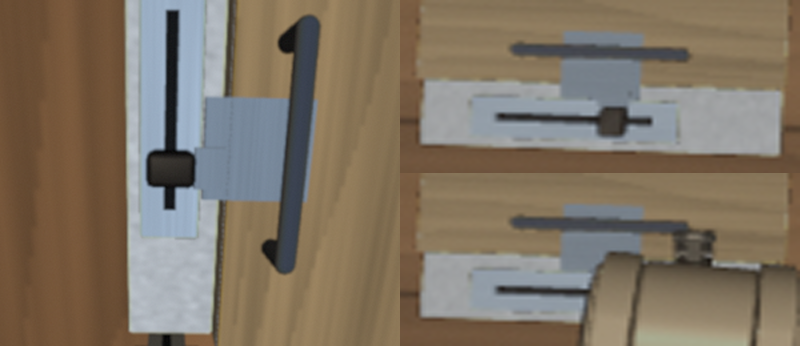

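The lock has not moved: the grip is still at wrist pixel (327,126). I'll repeat slowly in short calls and watch the force.

>>> {"fn": "move_arm", "kwargs": {
  "plan": [1,0,0,0.045,0,1,0,0,0.045,0,1,0,0,0,0,1,0,0,0,0]
}}

```text
clock: 4.9
ee_pos: [0.4487, -0.0207, 0.1352]
ee_rot: [-3.14, 0.0, 1.575]
force: [0.5, -0.9, -0.1]
width: 0.001
grip_force: 0.0
```

>>> {"fn": "move_arm", "kwargs": {
  "plan": [1,0.01,0,0,0,1,0.01,0,0,0,1,0.01,0,0,0,1,0.005,0,0,0]
}}

```text
clock: 5.3
ee_pos: [0.4494, 0.0156, 0.136]
ee_rot: [3.14, -0.001, 1.576]
force: [0.5, 1.2, -0.4]
width: -0.002
grip_force: 0.0
```

>>> {"fn": "move_arm", "kwargs": {
  "plan": [1,0.005,0,0,0,1,0.005,0,0,0]
}}

```text
clock: 5.5
ee_pos: [0.4488, 0.0238, 0.1353]
ee_rot: [3.141, 0.0, 1.573]
force: [-0.3, -0.9, 0.5]
width: 0.001
grip_force: 0.0
```

>>> {"fn": "move_arm", "kwargs": {
  "plan": [1,0.005,0,0,0,1,0.005,0,0,0]
}}

```text
clock: 5.7
ee_pos: [0.4486, 0.0336, 0.1351]
ee_rot: [-3.141, 0.0, 1.573]
force: [0.2, 0.9, 0.2]
width: 0.003
grip_force: 0.0
```

```bash
python3 - <<'E'
from bench import r,viewer
from h import *
t=viewer.get_image("top")["frame"][205:270,240:350]; s=viewer.get_image("scene")["frame"][140:220,270:400];w=viewer.get_image("wrist")["frame"][:300,180:480]
z=lambda x,w,h:cv2.resize(x,(w,h),interpolation=cv2.INTER_CUBIC)
im=np.hstack([z(w,390,500),np.vstack([z(t,400,250),z(s,400,250)])])
cv2.imwrite("pics/w4.png",im[:,:,::-1])
E
```

```text
(no output)
```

View pics/w4.png

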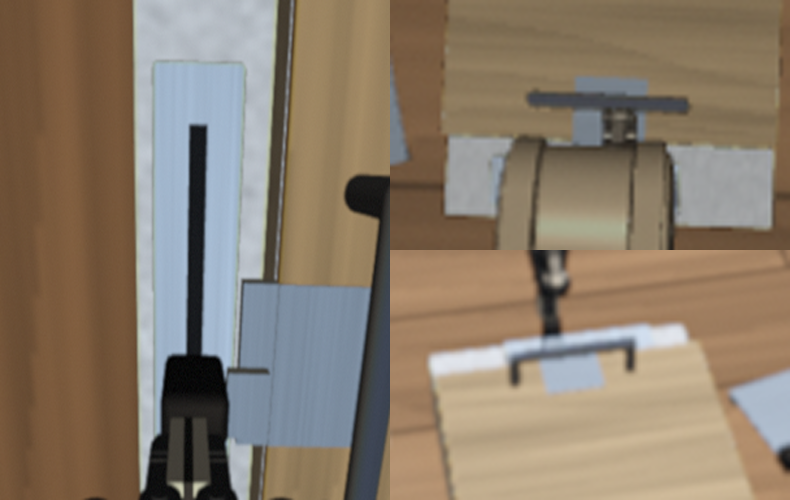

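```bash
cat > m.py <<'E'
from bench import r,viewer
from h import *
from scipy.spatial.transform import Rotation as Ro
def wt():
    o=r.observe(); i=viewer.get_image("wrist")
    W=np.eye(4);W[:3,:3]=Ro.from_euler("xyz",o["ee_rot"]).as_matrix();W[:3,3]=o["ee_pos"]
    return o,i,W@np.array(i["mount"])
E
python3 - <<'E'
from m import *
o,i,T=wt();print(np.round(o["ee_pos"],4))
R=lambda p,z:np.round(ray(i,p,z,T),4).tolist()
print("block lead edge",R([(330,213)],.1415),"bolt lead/trail",R([(370,222),(370,266)],.127),"tab y",R([(440,172)],.118), "slot end",R([(332,75)],.099))
E
```

```text
[0.4486 0.0337 0.135 ]
block lead edge [[0.4512, 0.0613, 0.1415]] bolt lead/trail [[0.4735, 0.0507, 0.127], [0.4749, 0.0232, 0.127]] tab y [[0.5126, 0.077, 0.118]] slot end [[0.4525, 0.1282, 0.099]]
```

The wrist view shows the fingers' tips (pixel row ~252) overlaying the block's top, with the block unmoved (y≈0.037). So the tips stand higher than I assumed and passed over it. I'll back off and feel downwards.

>>> {"fn": "move_arm", "kwargs": {
  "plan": [1,-0.03,0,0,0,1,-0.03,0,0,0,1,0,0,0.01,0,1,0,0,0,0]
}}

```text
clock: 6.3
ee_pos: [0.4476, -0.0274, 0.1241]
ee_rot: [-3.139, -0.0, 1.57]
force: [-0.2, 0.4, 0.3]
width: 0.001
grip_force: 0.0
```

>>> {"fn": "move_arm", "kwargs": {
  "plan": [1,0,0,0.005,0,1,0,0,0,0]
}}

```text
clock: 6.5
ee_pos: [0.4483, -0.0254, 0.1195]
ee_rot: [-3.14, -0.0, 1.575]
force: [0.8, 0.3, -1.2]
width: 0.002
grip_force: 0.0
```

>>> {"fn": "move_arm", "kwargs": {
  "plan": [1,0,0,0.005,0,1,0,0,0,0]
}}

```text
clock: 6.7
ee_pos: [0.4483, -0.0259, 0.1145]
ee_rot: [-3.14, -0.0, 1.574]
force: [0.1, -0.5, 0.4]
width: -0.0
grip_force: 0.0
```

>>> {"fn": "move_arm", "kwargs": {
  "plan": [1,0,0,0.005,0,1,0,0,0,0]
}}

```text
clock: 6.9
ee_pos: [0.4483, -0.0264, 0.1095]
ee_rot: [-3.14, 0.0, 1.573]
force: [-0.3, 0.1, -0.6]
width: 0.003
grip_force: 0.0
```

>>> {"fn": "move_arm", "kwargs": {
  "plan": [1,0,0,0.004,0,1,0,0,0,0]
}}

```text
clock: 7.1
ee_pos: [0.4484, -0.0266, 0.1056]
ee_rot: [-3.141, 0.0, 1.573]
force: [-0.3, -0.7, 0.0]
width: -0.001
grip_force: 0.0
```

```bash
python3 - <<'E'
from m import *
o,i,T=wt();print(np.round(o["ee_pos"],4),np.round(o["force"],1))
w=i["frame"][60:360,180:480];s=viewer.get_image("scene"); M=np.array(s["camera_from_world"])
K=np.array([[s["fx"],0,s["cx"]],[0,s["fy"],s["cy"]],[0,0,1.]])
p=lambda X:cv2.projectPoints(np.array(X,float),cv2.Rodrigues(M[:3,:3])[0],M[:3,3],K,np.array(s["dist_coeffs"]))[0].reshape(-1,2)
e=np.array(o["ee_pos"]);print("scene px TCP, nominal tip",p([e,e-[0,0,.022]]))
f=s["frame"][110:220,270:400]
z=lambda x,w,h:cv2.resize(x,(w,h),interpolation=cv2.INTER_CUBIC)
cv2.imwrite("pics/w5.png",np.hstack([z(w,380,380),z(f,420,380)])[:,:,::-1])
E
```

```text
[ 0.4484 -0.0266  0.1056] [-0.3 -0.7  0. ]
scene px TCP, nominal tip [[302.05702611 172.02222006]
 [302.29232594 176.97641866]]
```

View pics/w5.png

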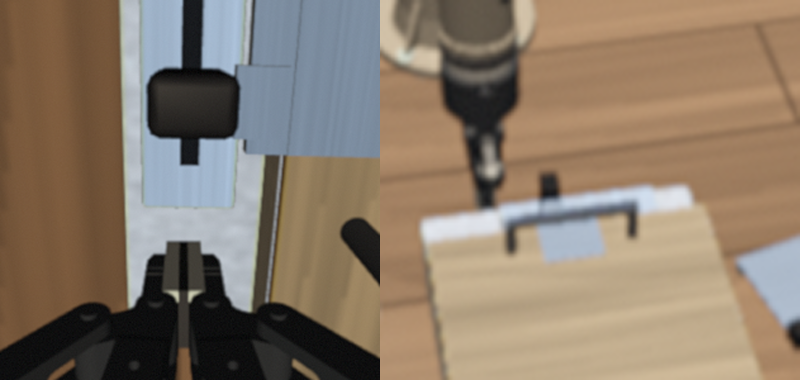

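The scene view puts the fingertip at (303,169), above even the projected TCP (302,172). Wrist geometry agrees: the tips are about 14 mm behind the stated TCP, so now at z≈0.119. I'll go 4 mm lower and push slowly.

>>> {"fn": "move_arm", "kwargs": {
  "plan": [1,0,0,0.004,0,1,0.015,0,0,0,1,0.015,0,0,0,1,0.01,0,0,0,1,0.01,0,0,0,1,0.01,0,0,0,1,0,0,0,0]
}}

```text
clock: 7.9
ee_pos: [0.4487, 0.0349, 0.102]
ee_rot: [3.142, -0.001, 1.575]
force: [-0.1, -0.1, -0.5]
width: 0.001
grip_force: 0.0
```

```bash
python3 - <<'E'
from m import *
o,i,T=wt();print(np.round(o["ee_pos"],4),np.round(o["force"],1))
f=cv2.cvtColor(i["frame"],cv2.COLOR_RGB2HSV)[:,:,2]
print((f[100:260:6,328]).tolist())
# bolt/block lead edge: first dark wide row
b=(f[:,305:352]<75).sum(1); rows=np.where(b>25)[0]; print(rows[:3], ray(i,[(328,rows[0])],.1415,T),ray(i,[(328,rows[0])],.099,T))
E
```

```text
[0.4487 0.0349 0.102 ] [-0.1 -0.1 -0.5]
[30, 27, 29, 28, 29, 28, 30, 27, 31, 29, 28, 28, 32, 31, 32, 32, 29, 23, 8, 11, 11, 9, 17, 33, 39, 35, 34]
[203 204 205] [[0.44973481 0.07867133 0.1415    ]] [[0.45034731 0.06455743 0.099     ]]
```

The lock now moves with the finger: its leading base edge went from y≈0.046 to 0.065. I'll go on to the stop.

>>> {"fn": "move_arm", "kwargs": {
  "plan": [1,0.01,0,0,0,1,0.01,0,0,0,1,0.01,0,0,0,1,0.01,0,0,0,1,0.007,0,0,0,1,0,0,0,0]
}}

```text
clock: 8.55
ee_pos: [0.4483, 0.0825, 0.1021]
ee_rot: [-3.141, -0.001, 1.576]
force: [-0.7, -0.1, -1.0]
width: -0.001
grip_force: 0.0
```

>>> {"fn": "move_arm", "kwargs": {
  "plan": [1,0.003,0,0,0,1,0,0,0,0]
}}

```text
clock: 8.75
ee_pos: [0.4481, 0.0838, 0.102]
ee_rot: [-3.141, -0.0, 1.573]
force: [0.7, 1.3, 0.2]
width: 0.001
grip_force: 0.0
```

>>> {"fn": "move_arm", "kwargs": {
  "plan": [1,0.003,0,0,0,1,0,0,0,0]
}}

```text
clock: 8.95
ee_pos: [0.4482, 0.0864, 0.102]
ee_rot: [-3.141, 0.0, 1.573]
force: [-0.1, -1.7, -0.9]
width: 0.003
grip_force: 0.3
```

>>> {"fn": "move_arm", "kwargs": {
  "plan": [1,0.003,0,0,0,1,0,0,0,0]
}}

```text
clock: 9.15
ee_pos: [0.4482, 0.0882, 0.102]
ee_rot: [-3.141, 0.002, 1.572]
force: [-1.2, -3.6, 1.8]
width: -0.001
grip_force: 2.0
```

>>> {"fn": "move_arm", "kwargs": {
  "plan": [1,0.003,0,0,0,1,0,0,0,0]
}}

```text
clock: 9.35
ee_pos: [0.4482, 0.0883, 0.102]
ee_rot: [-3.14, 0.005, 1.57]
force: [-1.5, -9.0, 3.0]
width: 0.001
grip_force: 4.4
```

>>> {"fn": "move_arm", "kwargs": {
  "plan": [1,0.003,0,0,0,1,0,0,0,0]
}}

```text
clock: 9.55
ee_pos: [0.4482, 0.0884, 0.1021]
ee_rot: [-3.14, 0.009, 1.569]
force: [-1.6, -13.3, 4.2]
width: 0.002
grip_force: 6.8
```

The lock is at its stop: y is stuck at 0.088 and the force climbs to 13 N. That fits the expected end, with the block face at 0.0985. I'll back off, rise, open, and go above the handle at (0.517, 0.0485).

>>> {"fn": "move_arm", "kwargs": {
  "plan": [1,-0.03,0,0,0,1,-0.015,0,-0.02,0,1,0,0,-0.045,0,0.6,0,0,-0.045,0,0.6,0,0.035,0,0,0.6,0,0.034,0,0,0.6,0,0,0,0,0.6,0,0,0,0]
}}

```text
clock: 10.35
ee_pos: [0.5176, 0.0514, 0.2115]
ee_rot: [-3.14, -0.0, 1.574]
force: [-0.4, 0.0, 0.2]
width: 0.4
grip_force: 0.0
```

```bash
python3 - <<'E'
from m import *
o,i,T=wt();print(np.round(o["ee_pos"],4),np.round(o["ee_rot"],3),o["width"])
t=viewer.get_image("top")
z=lambda x,w,h:cv2.resize(x,(w,h),interpolation=cv2.INTER_CUBIC)
cv2.imwrite("pics/w6.png",np.hstack([z(i["frame"],560,350),z(t["frame"][200:275,250:350],240,180) .repeat(1,0) if 0 else np.vstack([z(t["frame"][205:270,240:350],240,142),np.zeros((208,240,3),np.uint8)])])[:,:,::-1])
E
```

```text
[0.5176 0.0514 0.2115] [-3.14  -0.     1.574] 0.39989701760951024
```

View pics/w6.png

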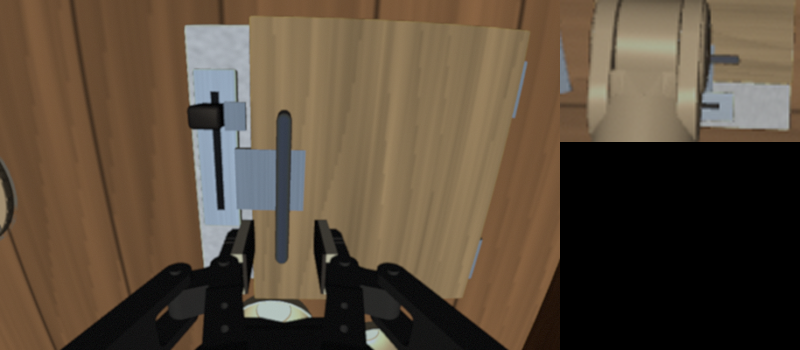

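The lock sits at the slot's far end (wrist view, grip at (205,116)) and its bolt is clear of the tab. The handle (284, 112-262) lies centred between the jaws (250, 318). I'll descend and grip.

>>> {"fn": "move_arm", "kwargs": {
  "plan": [0.6,0,0,0.035,0,0.6,0,0,0.03,0,0.6,0,0,0.015,0,0.6,0,0,0.01,0,0.6,0,0,0,0]
}}

```text
clock: 10.95
ee_pos: [0.516, 0.0509, 0.1212]
ee_rot: [-3.139, -0.0, 1.573]
force: [-1.7, -0.3, 0.4]
width: 0.399
grip_force: 0.0
```

>>> {"fn": "move_arm", "kwargs": {
  "plan": [1,0,0,0,0,1,0,0,0,0,1,0,0,0,0,1,0,0,0,0,1,0,0,0,0],
  "squeeze": 30
}}

```text
clock: 11.45
ee_pos: [0.5164, 0.0508, 0.1231]
ee_rot: [-3.139, -0.001, 1.573]
force: [-6.4, -0.2, 5.3]
width: 0.122
grip_force: 29.4
```

The jaws hold the bar: opening ≈10 mm, grip 29 N. I'll lift along the hinge arc.

>>> {"fn": "move_arm", "kwargs": {
  "plan": [1,0,0.004,-0.0165,0,1,0,0.0053,-0.0158,0,1,0,0.0065,-0.0155,0,1,0,0.0077,-0.015,0,1,0,0,0,0],
  "squeeze": 40
}}

```text
clock: 11.95
ee_pos: [0.5391, 0.0504, 0.1862]
ee_rot: [-3.137, -0.001, 1.572]
force: [-6.8, -0.7, -1.5]
width: 0.122
grip_force: 39.3
```

>>> {"fn": "move_arm", "kwargs": {
  "plan": [1,0,0.009,-0.0144,0,1,0,0.0099,-0.0135,0,1,0,0.011,-0.0127,0,1,0,0.0119,-0.0118,0,1,0,0.0129,-0.0109,0,1,0,0.0137,-0.0098,0,1,0,0,0,0,1,0,0,0,0]
}}

```text
clock: 12.75
ee_pos: [0.6074, 0.0493, 0.2621]
ee_rot: [-3.139, 0.0, 1.571]
force: [-11.4, -0.9, 12.7]
width: 0.123
grip_force: 40.1
```

```bash
python3 - <<'E'
from m import *
o,i,T=wt();print(np.round(o["ee_pos"],4),np.round(o["force"],1),o["width"],o["grip_force"])
s=viewer.get_image("scene");t=viewer.get_image("top")
z=lambda x,w,h:cv2.resize(x,(w,h),interpolation=cv2.INTER_CUBIC)
cv2.imwrite("pics/w7.png",np.vstack([np.hstack([z(s["frame"][100:270,220:450],400,296),z(t["frame"][140:280,180:420],400,296)]),np.hstack([z(i["frame"],470,294),np.zeros((294,330,3),np.uint8)])])[:,:,::-1])
E
```

```text
[0.6074 0.0493 0.2621] [-11.4  -0.9  12.7] 0.12281251482467657 40.125449895858765
```

View pics/w7.png

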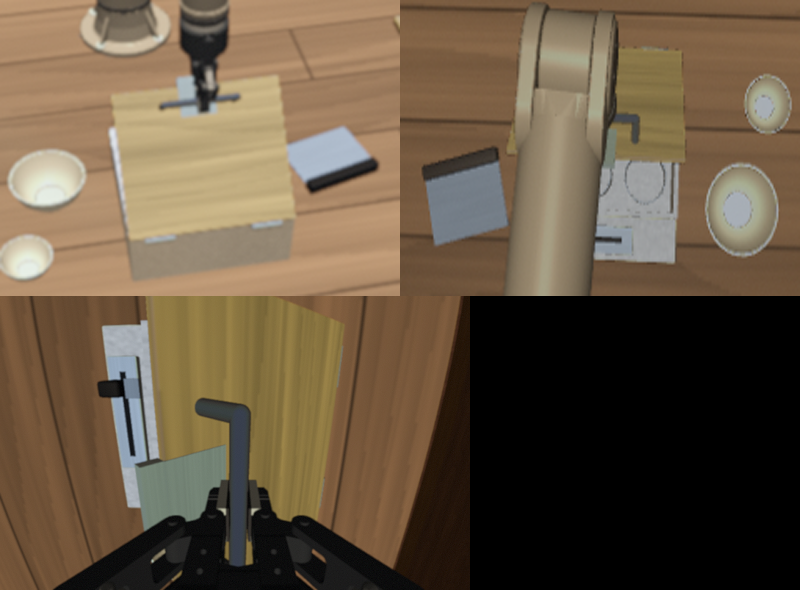

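The lid is raised and the lock stays at its stop, with bowl and scraper untouched. I'll relieve the slight radial push (−11, +13 N) and check the angle against the lid's front corners in the scene view.

>>> {"fn": "move_arm", "kwargs": {
  "plan": [1,0,-0.001,-0.0017,0,1,0,0,0,0,1,0,0,0,0,1,0,0,0,0,1,0,0,0,0]
}}

```text
clock: 13.4
ee_pos: [0.607, 0.0493, 0.2618]
ee_rot: [-3.14, 0.001, 1.571]
force: [-6.2, -0.9, 6.2]
width: 0.121
grip_force: 39.5
```

```bash
python3 - <<'E'
from m import *
s=viewer.get_image("scene"); M=np.array(s["camera_from_world"])
K=np.array([[s["fx"],0,s["cx"]],[0,s["fy"],s["cy"]],[0,0,1.]])
for d in(38,42,45,48,52):
    a=np.radians(d);x=.727-.24*np.cos(a)+.0075*np.sin(a);zz=.1105+.24*np.sin(a)+.0075*np.cos(a)
    print(d,np.round(cv2.projectPoints(np.array([[x,-.0915,zz],[x,.1885,zz]]),cv2.Rodrigues(M[:3,:3])[0],M[:3,3],K,np.array(s["dist_coeffs"]))[0].reshape(-1,2),1).tolist())
print("seen ~(284.4,153.4),(379,144)")
o=r.observe();print(np.round(o["ee_pos"],4),np.round(o["force"],1),np.abs(o["qd"]).max(),o["clock"])
E
```

```text
38 [[283.1, 155.9], [377.3, 143.8]]
42 [[283.4, 155.1], [378.6, 142.8]]
45 [[283.6, 154.7], [379.6, 142.3]]
48 [[283.9, 154.5], [380.7, 142.1]]
52 [[284.3, 154.7], [382.3, 142.1]]
seen ~(284.4,153.4),(379,144)
[0.607  0.0493 0.2619] [-6.4 -1.9  6.4] 0.0006976659867502272 13.45
```

The corner check is consistent with 45° but insensitive to the angle. The hinge geometry from the measured bar position gives about 45°. All is still, so I'm handing in.

```bash
python3 -c "
from bench import r
print(r.sign_off())"
```

```text
the job is handed in; nothing more can be done
None
```

I handed the job in with the lock pushed to its open end stop and the gripper holding the lid still at about 45° (worked out from the gripper's position); bowl and scraper look untouched, and sign-off returned no verdict.

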